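# Find the full kit carton by weight and load it into the dock

## Robot

A 6-joint arm with a two-finger parallel gripper is mounted at the origin on the work surface. World frame = base frame: x ahead of the robot, y to its left, z up, the work surface at z = 0. Lengths are in m, angles in rad, forces in N, time in s.
With the tool pointing down it reaches from about 0.35 to 0.85 m from the base axis. Payload 8.1 kg.
Tool frame: the origin (TCP) lies where the fingers leave the gripper's body, on its centre line; the fingertips stand 84 mm ahead of it and the grasp point (between the pads) lies 65 mm ahead of it (bot.finger_overhang is the distance from the TCP to the fingertips, in m); z points along the fingers, y is the direction in which the jaws open and shut (so a half turn about z gives the same grasp; the last joint's range is limited). The gripper opens to 93 mm and grips with 3 to 60 N. Pads are 15 mm wide; open, the fingers measure 128 mm over their backs; the gripper's body (75 mm by 188 mm) begins 65 mm behind the grasp point.
Start: joints at [1.247, 0.13, 1.488, -0, 1.523, -0.085], TCP at [0.142, 0.583, 0.303] pointing down, gripper open.
Joint ranges: [-2.96, 2.96], [-0.89, 2.26], [0.02, 2.5], [-1.34, 4.48], [0, 2.73], [-2.66, 2.66]. Speed limits (rad/s): [2.39, 2.39, 2.79, 3.14, 3.14, 3.14].

## Interface

Orientations are given as a unit quaternion [w, x, y, z].
In Python, from station import bot gives the robot as it stands.
- The arm moves only by the shell command python3 -m handwheel 'ROWS'. ROWS is JSON, a list that holds one entry, the list of rows, each a list of 7 numbers: the opening, from 0 (shut) to 1 (fully open), then the shift along the tool's x, y, z in m, then the turn, a rotation vector about the tool's x, y, z in rad. A call has 1 to 8 rows; each row shifts and turns the commanded pose from where the row before left it, along the tool's axes as they then stand; what a row does not reach is not made up. A row lasts 1/10 s, in which the tool goes at most 50 mm and 8.59 degrees, less where a joint would pass 70% of its speed; a pose out of reach is approached as far as the arm can. A call with a gripper value outside its range is refused whole. The fingers move at their own pace and stop on an object; the grip force is fixed at half the most. Time passes only in rows, so rows that do not move let the fingers close. It gives the time, the measured TCP pose, the force and the opening at its end, in the units of the state.
- bot.state(): the state, without advancing time (a new reading comes with each control period).
- bot.get_image(name): name is "side" or "top"; returns (picture, depth): 420x560x3 uint8, red, green, blue; 420x560 float32, m along the optical axis (not along the pixel's ray), 0 where there is no reading.
- bot.camera_params(name): a dict with "K" (3x3 intrinsics, pixels), "dist" ([k1, k2, p1, p2, k3] as OpenCV has them; the pictures are not rectified), "view" (4x4, takes a point from world to camera coordinates). Camera axes: x right, y down, z forward; pixel columns grow to the right and rows downward; lengths in m; the calibration is good to about 2 mm. A picture is of the moment at which its call begins. camera_params takes no time and is no camera call.
- bot.hand_in(): hands the job in, once; it reports no verdict.
Trained networks look in the newest picture that a camera, given by its name, has taken for a name from the list of things; names that differ only in an ending like _2 or _b are one class to them, and where a whole thing is asked for, a point or a joint stands for the part that bears it (a point fixed in the world has none). Each returns a list of dicts, best first, with "p" (0 to 1); they miss things now and then, are a little off and sometimes report something else, mostly with a low value. They report only what shows in the picture. A call takes as long as a camera call.
- bot.boxes_of(label, camera): "position" ([column, row] in pixels, amid what is visible of it).
- bot.cut_out(label, camera): "mask" (420x560 bool, what is visible of it) and "position" ([column, row] in pixels, amid what is visible of it).
- bot.tip_of(label, camera): "position" ([column, row] in pixels: a listed point, or the origin of a listed thing).
The state is a dict: "time": time; "joint_positions": joint angles; "dq": joint speeds; "joint_torque": joint torques, N m; "tool_pos": TCP position; "orientation": TCP orientation; "force": force on the tool from outside, world axes, zero at the start; "torque": the same for the moment, N m; "width": finger opening in m.
Only numpy, scipy, OpenCV 4.12 (cv2) and the standard library are available. Lean on these libraries where they do the work, as an engineer would, in place of code of your own. Each camera call takes 0.05 s, during which the arm holds its last target. There are 200 camera calls.

## Task

Of the three look-alike kit cartons in the clear display rack, find the full one by its weight and stand it upright, fully down, in the pocket of the metal dock, lowering it in rather than dropping it. Leave the other two standing on the floor of the rack, and do not knock over or push aside the amber bottle. The rack and the dock leave room for the fingers on different sides of the carton, so put it down on the free table between them and take it again the other way.

Things in the scene. Friction and masses are not known exactly. Their poses are not given: they have to be found in the camera images.
- carton_a: one of three look-alike sealed grey cartons, 62 (own x) x 44 (own y) x 120 mm tall, rigid, a 60 N grip does no harm; origin at the centre of its underside. Starts upright in the rack, own y along the row. Contents hidden: in any order, one carton weighs about 0.50 kg (full), one about 0.25 kg (part-used), one about 0.10 kg (empty).
- carton_b: one of three look-alike sealed grey cartons, 62 (own x) x 44 (own y) x 120 mm tall, rigid, a 60 N grip does no harm; origin at the centre of its underside. Starts upright in the rack, own y along the row. Contents hidden: in any order, one carton weighs about 0.50 kg (full), one about 0.25 kg (part-used), one about 0.10 kg (empty).
- carton_c: one of three look-alike sealed grey cartons, 62 (own x) x 44 (own y) x 120 mm tall, rigid, a 60 N grip does no harm; origin at the centre of its underside. Starts upright in the rack, own y along the row. Contents hidden: in any order, one carton weighs about 0.50 kg (full), one about 0.25 kg (part-used), one about 0.10 kg (empty).
- rack: fixed clear trough on a white foot 98 x 300 mm, origin at the centre of its underside, cartons in a row along own y (pitch about 92 mm, 48 mm free between them). It stands left of the robot and the dock right, or the other way round; the table midway between them (x about 0.54 m) is free for 150 mm or more along y.
- rack_floor (a point): centre of the rack's floor, 6 mm above the table, axes as the rack. Clear walls 5 mm thick along y, inner faces at x = +-35 mm, reach 2 mm above the carton tops, so here a carton can be gripped only across its 44 mm thickness. Ends at y = +-140 mm: lips 12 mm high.
- dock: fixed loading dock, white foot 104 x 110 mm with two upright aluminium plates; origin at the centre of its underside. A seated carton's x lies along the dock's x, either way round.
- dock_floor (a point): centre of the pocket's floor, 6 mm above the table, axes as the dock. Pocket 70 mm (x) by 52 mm (y), open at the top. Plates 6 mm thick, inner faces at y = +-26 mm, 80 mm long, reach 8 mm above a seated carton's top; at x = +-35 mm only lips 8 mm high, so here a carton can be held only across its 62 mm width.
- bottle: loose amber bottle 52 mm across, 100 mm tall, a bystander near the middle of the table's far part; origin at the centre of its underside

How it is judged:
By the outcome, as a careful person would: the job done as asked, in the order asked, and still so for the second after the job is handed in, with the robot touching nothing.
It also fails if it takes over 72 s, if anything falls off the work surface, if the arm or the gripper's body presses on something with over 40 N, if the wrist force passes 120 N, or if a joint passes its speed limit or range.

## Working session

There is one attempt and no reset: what is moved stays moved. The work goes in short steps, Python scripts to look and compute and a shell command to move; the robot and the scene stay as the last step left them, time stands still between calls to the robot, and variables do not carry over. Pictures are saved under pics/ and viewed, about 8 in all and at most 12, crops included, and the job is handed in when it is done.

```bash
mkdir -p pics; cat > h.py <<'E'
import numpy as np,cv2
from station import bot
def P(c):
    p=bot.camera_params(c); return np.array(p["K"]),np.array(p["dist"]),np.array(p["view"])
def grab(c,fn=None):
    im,d=bot.get_image(c)
    if fn: cv2.imwrite("pics/"+fn,im[:,:,::-1])
    return im,d
def onplane(c,px,z):
    K,D,V=P(c); u=cv2.undistortPoints(np.array(px,float).reshape(-1,1,2),K,D).reshape(-1,2)
    R,t=V[:3,:3],V[:3,3]; o=-R.T@t; r=np.c_[u,np.ones(len(u))]@R
    return o+r*((z-o[2])/r[:,2])[:,None]
def cloud(c,d,m):
    K,D,V=P(c); v,u=np.nonzero(m&(d>0)); n=cv2.undistortPoints(np.c_[u,v].astype(float).reshape(-1,1,2),K,D).reshape(-1,2)
    z=d[v,u]; return (np.c_[n,np.ones(len(n))]*z[:,None]-V[:3,3])@V[:3,:3]
E
python3 - <<'E'
from h import *
np.set_printoptions(precision=4,suppress=True)
for c in("side","top"):
    im,d=grab(c,c+"0.png")
    K,D,V=P(c); print(c,-V[:3,:3].T@V[:3,3],V[2,:3])
    for l in("carton_a","rack","rack_floor","dock","dock_floor","bottle"):
        for r in bot.tip_of(l,c)[:4]: print(l,round(r["p"],2),r["position"],onplane(c,[r["position"]],0.006 if l!="bottle" and l!="dock" and l!="rack" else 0)[0])
print(bot.state())
E
```

```text
side [0.2136 0.4986 0.4772] [ 0.5201 -0.6478 -0.5566]
carton_a 0.87 [344.2, 199.8] [ 0.5651 -0.1657  0.006 ]
rack 0.94 [359.6, 187.7] [ 0.5675 -0.2423 -0.    ]
rack_floor 0.89 [358.7, 185.2] [ 0.5704 -0.242   0.006 ]
dock 0.93 [256.1, 318.4] [0.5039 0.2042 0.    ]
dock_floor 0.88 [257.1, 315.3] [0.503  0.2023 0.006 ]
bottle 0.61 [240.2, 212.6] [0.7237 0.004  0.    ]
top [0.386  0.0058 1.1763] [ 0.184  -0.0186 -0.9828]
carton_a 0.88 [321.3, 232.1] [ 0.555  -0.1377  0.006 ]
carton_a 0.84 [396.5, 227.6] [ 0.571  -0.3308  0.006 ]
carton_a 0.58 [364.6, 229.5] [ 0.5642 -0.2488  0.006 ]
rack 0.92 [359.2, 229.0] [ 0.5661 -0.2362  0.    ]
rack 0.5 [185.2, 247.4] [0.5092 0.2075 0.    ]
rack_floor 0.81 [364.2, 228.2] [ 0.5675 -0.2478  0.006 ]
dock 0.74 [184.9, 247.9] [0.5079 0.2082 0.    ]
dock_floor 0.89 [188.4, 248.8] [0.5052 0.1983 0.006 ]
bottle 0.84 [264.2, 167.9] [0.723  0.0122 0.    ]
{'time': 0.7, 'joint_positions': array([ 1.2466,  0.1304,  1.4882, -0.    ,  1.523 , -0.0854]), 'dq': array([ 0.0001, -0.0011,  0.0015,  0.002 , -0.0022, -0.0008]), 'joint_torque': array([ -0.0006, -55.96  , -49.1946,   0.077 ,   0.0225,  -0.    ]), 'tool_pos': array([0.1419, 0.583 , 0.3027]), 'orientation': array([ 0.    ,  0.1191,  0.9929, -0.    ]), 'force': array([-0.1382,  0.2251, -0.6062]), 'torque': array([0.0281, 0.0506, 0.0058]), 'width': 0.0933485702099826}
```

```bash
python3 - <<'E'
from h import *
np.set_printoptions(precision=4,suppress=True)
a,b=cv2.imread("pics/top0.png"),cv2.imread("pics/side0.png")
im,d=grab("top")
c=cloud("top",d,np.ones(d.shape,bool))
def rect(n,p):
    r=cv2.minAreaRect((p[:,:2]*1000).astype(np.float32)); print(n,len(p),np.round(r,1) if 0 else r, p.mean(0))
for r in bot.cut_out("carton_a","top")[:4]:
    p=cloud("top",d,r["mask"]); s=p[(p[:,2]>.119)&(p[:,2]<.134)]; print(r["p"],r["position"],np.percentile(p[:,2],[5,50,95]))
    if len(s)>10: rect("carton",s)
for l in("dock","rack"):
    r=bot.cut_out(l,"top")[0]; p=cloud("top",d,r["mask"]); print(l,r["p"],np.histogram(p[:,2],bins=np.arange(-.01,.16,.01))[0])
    s=p[(p[:,2]>.122)&(p[:,2]<.145)]
    if len(s)>10: rect(l+"top",s)
    s=p[(p[:,2]>.003)]; rect(l+"all",s)
cv2.imwrite("pics/both.png",np.vstack([cv2.resize(a[130:330,130:450],(800,500))]))
E
```

```text
0.91 [407.5, 220.7] [0.0323 0.1245 0.1292]
carton 519 ((566.4384155273438, -335.270263671875), (61.104854583740234, 45.05591583251953), 0.10077213495969772) [ 0.5664 -0.3343  0.1263]
0.86 [373.6, 224.3] [0.0373 0.1253 0.1293]
carton 533 ((562.0509643554688, -246.569091796875), (44.48143768310547, 61.6546516418457), 89.92521667480469) [ 0.5616 -0.2458  0.1261]
0.71 [327.8, 223.7] [0.0358 0.1259 0.1295]
carton 499 ((561.7698364257812, -150.5718231201172), (61.9027099609375, 44.94623565673828), 0.9023110866546631) [ 0.5606 -0.1502  0.1267]
dock 0.87 [  5 766 159  53 186  66  55  53  63  56  64  62  64  69 215   0]
docktop 271 ((503.8616638183594, 206.05389404296875), (66.76025390625, 79.52800750732422), 79.04310607910156) [0.5048 0.2069 0.1325]
dockall 1886 ((505.3440856933594, 210.9976043701172), (121.55256652832031, 104.73912811279297), 78.1485824584961) [0.5007 0.2019 0.0484]
rack 0.81 [  6 881 133 120  76  74  88  81 130  62 128 125 177 520 138   0]
racktop 653 ((563.6284790039062, -240.1905517578125), (80.63742065429688, 281.2965087890625), 1.182997226715088) [ 0.5658 -0.2346  0.1284]
rackall 2681 ((573.6526489257812, -242.7566680908203), (115.16504669189453, 294.61029052734375), 1.3254246711730957) [ 0.5572 -0.2205  0.0637]
```

View pics/both.png

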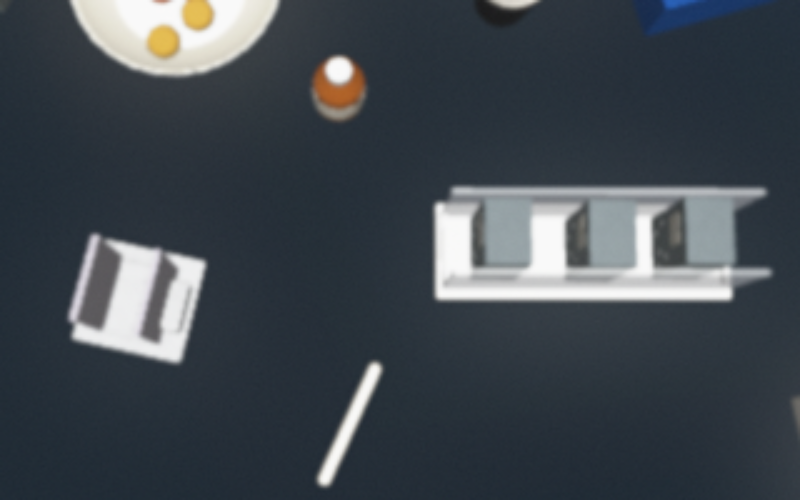

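View pics/side0.png

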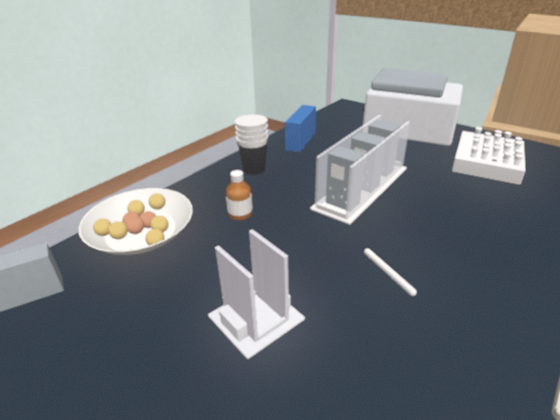

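Top view: dock at left (picture ~(140,300)), yawed about −11°; rack at right (~(590,245)), nearly square to the world, holding three cartons. The bottle is at (338,85). The side view confirms this, and the middle of the table is free.

```bash
cat >> h.py <<'E'
from scipy.spatial.transform import Rotation as Ro
def st():
    s=bot.state(); q=s["orientation"]; R=Ro.from_quat(q,scalar_first=True)
    return s,np.array(s["tool_pos"]),R
def down(yaw): # tool y at angle yaw (deg) from world y, z down
    a=np.radians(yaw); c,s_=np.cos(a),np.sin(a)
    return Ro.from_matrix(np.array([[-c,-s_,0],[-s_,c,0],[0,0,-1]]))
def plan(x,y,z,yaw,n,start=None):
    if start is None: s,p,R=st(); print("t",s["time"],"pos",p.round(4),"F",np.round(s["force"],2),"w",round(s["width"],4),"zdir",R.as_matrix()[:,2].round(4))
    else: p=np.array(start[:3]);R=down(start[3])
    T=down(yaw); w=(R.inv()*T).as_rotvec()/n; r=Ro.from_rotvec(w)
    S=sum(Ro.from_rotvec(w*k).as_matrix() for k in range(n))
    sh=np.linalg.solve(S,R.inv().apply(np.array([x,y,z])-p))
    print(n,"rows shift",sh.round(4),"turn",w.round(4))
E
python3 -c "
from h import *
plan(.562,-.1506,.28,1,18)"
```

```text
t 0.9 pos [0.1419 0.583  0.3027] F [-0.12 -1.57 -0.04] w 0.0931 zdir [-0.  0. -1.]
18 rows shift [-0.028  -0.0378  0.0013] turn [ 0.     -0.     -0.0142]
```

```bash
R='[[[0.75,-0.021,-0.0284,0.001,0,0,-0.0107],[0.75,-0.021,-0.0284,0.001,0,0,-0.0107],[0.75,-0.021,-0.0284,0.001,0,0,-0.0107],[0.75,-0.021,-0.0284,0.001,0,0,-0.0107],[0.75,-0.021,-0.0284,0.001,0,0,-0.0107],[0.75,-0.021,-0.0284,0.001,0,0,-0.0107],[0.75,-0.021,-0.0284,0.001,0,0,-0.0107],[0.75,-0.021,-0.0284,0.001,0,0,-0.0107]]]' ; python3 -m handwheel '[[[0.75,-0.021,-0.0284,0.001,0,0,-0.0107],[0.75,-0.021,-0.0284,0.001,0,0,-0.0107],[0.75,-0.021,-0.0284,0.001,0,0,-0.0107],[0.75,-0.021,-0.0284,0.001,0,0,-0.0107],[0.75,-0.021,-0.0284,0.001,0,0,-0.0107],[0.75,-0.021,-0.0284,0.001,0,0,-0.0107],[0.75,-0.021,-0.0284,0.001,0,0,-0.0107],[0.75,-0.021,-0.0284,0.001,0,0,-0.0107]]]'
python3 -m handwheel '[[[0.75,-0.021,-0.0284,0.001,0,0,-0.0107],[0.75,-0.021,-0.0284,0.001,0,0,-0.0107],[0.75,-0.021,-0.0284,0.001,0,0,-0.0107],[0.75,-0.021,-0.0284,0.001,0,0,-0.0107],[0.75,-0.021,-0.0284,0.001,0,0,-0.0107],[0.75,-0.021,-0.0284,0.001,0,0,-0.0107],[0.75,-0.021,-0.0284,0.001,0,0,-0.0107],[0.75,-0.021,-0.0284,0.001,0,0,-0.0107]]]'
python3 -c "
from h import *
plan(.562,-.1506,.25,1,8)"
```

```text
time: 1.7
tool_pos: [0.2614, 0.3256, 0.2949]
orientation: [0.0, 0.076, 0.997, 0.0]
force: [0.2, -0.1, 0.1]
width: 0.0698
time: 2.5
tool_pos: [0.4022, 0.0804, 0.287]
orientation: [0.001, 0.034, 0.999, 0.0]
force: [-0.2, 0.4, -0.7]
width: 0.0698
t 2.5 pos [0.4022 0.0804 0.287 ] F [-0.18  0.36 -0.72] w 0.0698 zdir [ 1.e-03  2.e-04 -1.e+00]
8 rows shift [-0.0208 -0.0283  0.0046] turn [ 0.      0.0001 -0.0106]
```

```bash
python3 -m handwheel '[[[0.75,-0.021,-0.028,0.0046,0,0,-0.0106],[0.75,-0.021,-0.028,0.0046,0,0,-0.0106],[0.75,-0.021,-0.028,0.0046,0,0,-0.0106],[0.75,-0.021,-0.028,0.0046,0,0,-0.0106],[0.75,-0.021,-0.028,0.0046,0,0,-0.0106],[0.75,-0.021,-0.028,0.0046,0,0,-0.0106],[0.75,-0.0208,-0.028,0.0046,0,0,-0.0106],[0.75,0,0,0,0,0,0]]]'
python3 - <<'E'
from h import *
np.set_printoptions(precision=4,suppress=True)
plan(.562,-.1506,.148,1,4)
# side-view check of cartons: top faces
im,d=grab("side","side1.png")
for r in bot.cut_out("carton_a","side")[:4]:
    p=cloud("side",d,r["mask"]); s=p[(p[:,2]>.119)&(p[:,2]<.134)]; print(r["p"],r["position"],len(s))
    if len(s)>10: print(cv2.minAreaRect((s[:,:2]*1000).astype(np.float32)))
E
```

```text
time: 3.3
tool_pos: [0.5423, -0.1223, 0.2532]
orientation: [-0.001, -0.002, 1.0, -0.0]
force: [-0.4, 0.4, 0.1]
width: 0.0698
t 3.3 pos [ 0.5423 -0.1223  0.2532] F [-0.35  0.43  0.13] w 0.0698 zdir [-0.0011 -0.0006 -1.    ]
4 rows shift [-0.0049 -0.0071  0.0263] turn [-0.0001 -0.0003 -0.0033]
0.91 [339.9, 173.6] 366
((563.0039672851562, -135.52442932128906), (69.26472473144531, 79.24632263183594), 6.512917995452881)
0.64 [365.7, 144.4] 289
((560.0167846679688, -223.093994140625), (96.42755126953125, 66.89179229736328), 88.00386047363281)
0.63 [382.4, 129.2] 236
((565.4301147460938, -336.5351867675781), (60.76972579956055, 46.67427062988281), 0.8537760972976685)
```

View pics/side1.png

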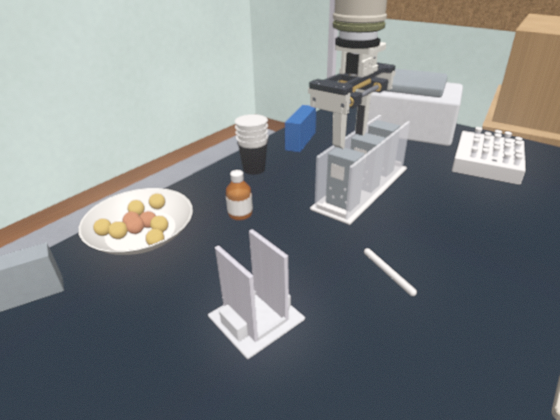

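The side view shows the gripper above the near carton, at about (355,100). I'll centre and descend.

```bash
python3 -m handwheel '[[[0.75,-0.0198,-0.0283,0,0,0,-0.013],[0.75,0,0,0.02,0,0,0],[0.75,0,0,0.025,0,0,0],[0.75,0,0,0.03,0,0,0],[0.75,0,0,0.03,0,0,0],[0.75,0,0,0,0,0,0]]]'
python3 -c "
from h import *
plan(.562,-.1506,.148,1,1)"
```

```text
time: 4.0
tool_pos: [0.5581, -0.1453, 0.1453]
orientation: [-0.004, -0.01, 1.0, 0.001]
force: [-0.5, 0.3, -0.4]
width: 0.0697
t 4.0 pos [ 0.5581 -0.1453  0.1453] F [-0.49  0.3  -0.35] w 0.0697 zdir [-0.0074  0.0029 -1.    ]
1 rows shift [-0.0037 -0.0054 -0.0028] turn [ 0.003  -0.0073  0.0031]
```

```bash
python3 -m handwheel '[[[0.75,0,0,0,0,0,0],[0.75,0,0,0,0,0,0]]]'
python3 -c "
from h import *
plan(.562,-.1506,.148,1,1)"
```

```text
time: 4.2
tool_pos: [0.5624, -0.1473, 0.1521]
orientation: [0.002, -0.01, 1.0, -0.001]
force: [-0.1, 0.2, 0.2]
width: 0.0697
t 4.2 pos [ 0.5624 -0.1473  0.1521] F [-0.09  0.18  0.18] w 0.0697 zdir [ 0.0031 -0.0011 -1.    ]
1 rows shift [ 0.0005 -0.0032  0.0041] turn [-0.0011  0.0031  0.0027]
```

```bash
python3 -m handwheel '[[[0.75,0,-0.003,0.003,0,0,0],[0.75,0,0,0,0,0,0],[0,0,0,0,0,0,0],[0,0,0,0,0,0,0],[0,0,0,0,0,0,0],[0,0,0,0,0,0,0]]]'
python3 -m handwheel '[[[0,0,0,-0.006,0,0,0],[0,0,0,-0.008,0,0,0],[0,0,0,-0.008,0,0,0],[0,0,0,0,0,0,0],[0,0,0,0,0,0,0]]]'
python3 -m handwheel '[[[0,0,0,0,0,0,0]]]'; python3 -m handwheel '[[[0,0,0,0,0,0,0]]]'; python3 -m handwheel '[[[0,0,0,0,0,0,0]]]'
```

```text
time: 4.8
tool_pos: [0.5613, -0.1504, 0.1465]
orientation: [-0.0, -0.01, 1.0, -0.0]
force: [0.6, 0.1, 1.3]
width: 0.0438
time: 5.3
tool_pos: [0.5616, -0.1505, 0.1691]
orientation: [0.0, -0.01, 1.0, -0.0]
force: [0.7, -0.9, -2.3]
width: 0.0439
time: 5.4
tool_pos: [0.5612, -0.1504, 0.1683]
orientation: [-0.0, -0.01, 1.0, 0.0]
force: [0.2, -0.1, -3.2]
width: 0.0439
time: 5.5
tool_pos: [0.5611, -0.1503, 0.1681]
orientation: [-0.0, -0.01, 1.0, 0.0]
force: [0.2, -0.6, -2.5]
width: 0.0441
time: 5.6
tool_pos: [0.5611, -0.1503, 0.1681]
orientation: [-0.0, -0.01, 1.0, 0.0]
force: [-0.0, -1.0, -2.6]
width: 0.0438
```

2.6 N means this one is the part-used carton. I'll set it back and go to the middle one.

```bash
python3 -m handwheel '[[[0,0,0,0.008,0,0,0],[0,0,0,0.008,0,0,0],[0,0,0,0.004,0,0,0],[0,0,0,0.0015,0,0,0],[0,0,0,0,0,0,0]]]'
python3 -m handwheel '[[[0.75,0,0,0,0,0,0],[0.75,0,0,0,0,0,0],[0.75,0,0,-0.02,0,0,0],[0.75,0,0,-0.03,0,0,0],[0.75,0,0,-0.03,0,0,0],[0.75,0,0,-0.012,0,0,0],[0.75,0,-0.03,0,0,0,0],[0.75,0,-0.04,0,0,0,0]]]'
python3 -m handwheel '[[[0.75,0,-0.026,0,0,0,0],[0.75,0,0,0,0,0,0],[0.75,0,0,0,0,0,0]]]'
python3 -c "
from h import *
plan(.562,-.2466,.148,1,3)"
```

```text
time: 6.1
tool_pos: [0.5612, -0.1504, 0.1467]
orientation: [-0.0, -0.01, 1.0, 0.0]
force: [0.9, 0.2, -2.5]
width: 0.0439
time: 6.9
tool_pos: [0.5634, -0.2198, 0.2396]
orientation: [0.001, -0.011, 1.0, -0.0]
force: [0.4, -1.2, -0.1]
width: 0.0698
time: 7.2
tool_pos: [0.5629, -0.2466, 0.2382]
orientation: [-0.0, -0.009, 1.0, 0.0]
force: [-0.1, 0.0, 0.8]
width: 0.0702
t 7.2 pos [ 0.5629 -0.2466  0.2382] F [-0.08  0.04  0.76] w 0.0702 zdir [-8.e-04  8.e-04 -1.e+00]
3 rows shift [ 0.0003 -0.      0.0301] turn [ 0.0003 -0.0003  0.0003]
```

```bash
python3 -m handwheel '[[[0.75,0,0,0.03,0,0,0],[0.75,0,0,0.03,0,0,0],[0.75,0,0,0.026,0,0,0],[0.75,0,0,0.004,0,0,0],[0.75,0,0,0,0,0,0],[0,0,0,0,0,0,0],[0,0,0,0,0,0,0],[0,0,0,0,0,0,0]]]'
python3 -m handwheel '[[[0,0,0,0,0,0,0],[0,0,0,-0.006,0,0,0],[0,0,0,-0.008,0,0,0],[0,0,0,-0.008,0,0,0],[0,0,0,0,0,0,0],[0,0,0,0,0,0,0]]]'
python3 -m handwheel '[[[0,0,0,0,0,0,0]]]'; python3 -m handwheel '[[[0,0,0,0,0,0,0]]]'; python3 -m handwheel '[[[0,0,0,0,0,0,0]]]'
```

```text
time: 8.0
tool_pos: [0.564, -0.2467, 0.1508]
orientation: [0.001, -0.01, 1.0, -0.001]
force: [-0.1, 0.2, -0.9]
width: 0.0503
time: 8.6
tool_pos: [0.5635, -0.2465, 0.1716]
orientation: [0.0, -0.01, 1.0, -0.0]
force: [-1.2, -0.8, -1.3]
width: 0.044
time: 8.7
tool_pos: [0.563, -0.2463, 0.1707]
orientation: [-0.0, -0.01, 1.0, 0.0]
force: [-0.3, 0.0, -0.8]
width: 0.0439
time: 8.8
tool_pos: [0.563, -0.2462, 0.1705]
orientation: [-0.0, -0.01, 1.0, 0.0]
force: [-0.2, -0.1, -0.8]
width: 0.0439
time: 8.9
tool_pos: [0.563, -0.2463, 0.1706]
orientation: [-0.0, -0.01, 1.0, 0.0]
force: [-0.2, -0.4, 0.2]
width: 0.044
```

About 0.6 N, so this one is empty. I'll return it and go to the third.

```bash
python3 -m handwheel '[[[0,0,0,0.008,0,0,0],[0,0,0,0.008,0,0,0],[0,0,0,0.004,0,0,0],[0,0,0,0.002,0,0,0],[0,0,0,0,0,0,0]]]'
python3 -m handwheel '[[[0.75,0,0,0,0,0,0],[0.75,0,0,0,0,0,0],[0.75,0,0,-0.02,0,0,0],[0.75,0,0,-0.03,0,0,0],[0.75,0,0,-0.03,0,0,0],[0.75,0,0,-0.01,0,0,0],[0.75,-0.001,-0.03,0,0,0,0],[0.75,-0.001,-0.04,0,0,0,0]]]'
python3 -m handwheel '[[[0.75,-0.001,-0.0185,0,0,0,0],[0.75,0,0,0,0,0,0],[0.75,0,0,0,0,0,0]]]'
python3 -c "
from h import *
plan(.566,-.335,.148,1,3)"
```

```text
time: 9.4
tool_pos: [0.563, -0.2463, 0.1501]
orientation: [-0.0, -0.01, 1.0, 0.0]
force: [-8.0, 2.9, 13.6]
width: 0.044
time: 10.2
tool_pos: [0.5672, -0.3155, 0.2387]
orientation: [0.0, -0.011, 1.0, 0.0]
force: [0.4, -0.5, -0.3]
width: 0.07
time: 10.5
tool_pos: [0.5675, -0.3346, 0.2375]
orientation: [-0.001, -0.009, 1.0, 0.001]
force: [0.5, 0.4, -0.3]
width: 0.0697
t 10.5 pos [ 0.5675 -0.3346  0.2375] F [ 0.47  0.38 -0.28] w 0.0697 zdir [-0.0015  0.0015 -1.    ]
3 rows shift [ 0.0005 -0.0002  0.0298] turn [ 0.0005 -0.0005  0.0004]
```

```bash
python3 -m handwheel '[[[0.75,0,0,0.03,0,0,0],[0.75,0,0,0.03,0,0,0],[0.75,0,0,0.026,0,0,0],[0.75,0,0,0.004,0,0,0],[0.75,0,0,0,0,0,0],[0,0,0,0,0,0,0],[0,0,0,0,0,0,0],[0,0,0,0,0,0,0]]]'
python3 -m handwheel '[[[0,0,0,0,0,0,0],[0,0,0,0,0,0,0]]]'
python3 -m handwheel '[[[0,0,0,-0.006,0,0,0],[0,0,0,-0.008,0,0,0],[0,0,0,-0.008,0,0,0],[0,0,0,0,0,0,0],[0,0,0,0,0,0,0]]]'
python3 -m handwheel '[[[0,0,0,0,0,0,0]]]'; python3 -m handwheel '[[[0,0,0,0,0,0,0]]]'; python3 -m handwheel '[[[0,0,0,0,0,0,0]]]'
```

```text
time: 11.3
tool_pos: [0.5687, -0.3353, 0.1509]
orientation: [0.001, -0.01, 1.0, -0.001]
force: [0.1, -0.2, 0.4]
width: 0.0505
time: 11.5
tool_pos: [0.5685, -0.3355, 0.1504]
orientation: [0.001, -0.01, 1.0, -0.001]
force: [-1.8, -0.1, 5.3]
width: 0.044
time: 12.0
tool_pos: [0.5681, -0.3349, 0.1713]
orientation: [0.0, -0.01, 1.0, -0.0]
force: [0.1, -0.2, -4.6]
width: 0.0438
time: 12.1
tool_pos: [0.5677, -0.3346, 0.1706]
orientation: [-0.0, -0.01, 1.0, 0.0]
force: [-0.4, -0.5, -3.9]
width: 0.044
time: 12.2
tool_pos: [0.5677, -0.3346, 0.1705]
orientation: [-0.0, -0.01, 1.0, 0.0]
force: [-0.1, -0.7, -4.3]
width: 0.044
time: 12.3
tool_pos: [0.5677, -0.3347, 0.1705]
orientation: [-0.0, -0.01, 1.0, 0.0]
force: [-0.5, 0.3, -5.3]
width: 0.044
```

The third carton is the full one (about 4.6 N). I'll lift it clear and carry it to the free table.

```bash
python3 -m handwheel '[[[0,0,0,-0.015,0,0,0],[0,0,0,-0.025,0,0,0],[0,0,0,-0.03,0,0,0],[0,0,0,-0.03,0,0,0],[0,0,0,-0.02,0,0,0],[0,0,0,-0.01,0,0,0],[0,0.001,0.015,0,0,0,0],[0,0.002,0.03,0,0,0,0]]]'
python3 -m handwheel '[[[0,0.002,0.035,0,0,0,0],[0,0.002,0.035,0,0,0,0],[0,0.002,0.035,0,0,0,0],[0,0.002,0.035,0,0,0,0],[0,0.002,0.035,0,0,0,0],[0,0.002,0.035,0,0,0,0],[0,0.002,0.035,0,0,0,0],[0,0.002,0.035,0,0,0,0]]]'
python3 -m handwheel '[[[0,0.002,0.02,0,0,0,0],[0,0.001,0.01,0,0,0,0],[0,0,0,0,0,0,0],[0,0,0,0,0,0,0]]]'
python3 -c "
from h import *
plan(.54,.02,.16,0,5)"
```

```text
time: 13.1
tool_pos: [0.5634, -0.2902, 0.3002]
orientation: [-0.0, -0.009, 1.0, 0.0]
force: [-0.4, 1.4, -5.3]
width: 0.0442
time: 13.9
tool_pos: [0.5411, -0.008, 0.2993]
orientation: [-0.001, -0.01, 1.0, 0.0]
force: [1.0, -0.5, -4.5]
width: 0.0442
time: 14.3
tool_pos: [0.5387, 0.0192, 0.3005]
orientation: [-0.0, -0.01, 1.0, -0.0]
force: [1.1, -0.8, -6.2]
width: 0.0437
t 14.3 pos [0.5387 0.0192 0.3005] F [ 1.14 -0.8  -6.18] w 0.0437 zdir [-8.e-04 -6.e-04 -1.e+00]
5 rows shift [-0.0003  0.0002  0.0281] turn [-0.0001 -0.0002  0.004 ]
```

```bash
python3 -m handwheel '[[[0,0,0,0.02,0,0,0],[0,0,0,0.035,0,0,0],[0,0,0,0.035,0,0,0],[0,0,0,0.03,0,0,0],[0,0,0,0.02,0,0,0],[0,0,0,0.008,0,0,0],[0,0,0,0,0,0,0],[0,0,0,0,0,0,0]]]'
python3 -m handwheel '[[[0,0,0,0.004,0,0,0],[0,0,0,0.002,0,0,0],[0,0,0,0,0,0,0]]]'
python3 -m handwheel '[[[0,0,0,0.002,0,0,0],[0,0,0,0,0,0,0]]]'
```

```text
time: 15.1
tool_pos: [0.5398, 0.0191, 0.1543]
orientation: [0.001, -0.009, 1.0, -0.0]
force: [0.7, -0.9, -5.6]
width: 0.044
time: 15.4
tool_pos: [0.5391, 0.0197, 0.1473]
orientation: [0.0, -0.01, 1.0, -0.0]
force: [0.3, -0.0, -5.2]
width: 0.0437
time: 15.6
tool_pos: [0.5389, 0.0198, 0.1449]
orientation: [-0.0, -0.01, 1.0, -0.0]
force: [-0.6, -0.3, -5.0]
width: 0.0443
```

```bash
python3 -m handwheel '[[[0,0,0,0.001,0,0,0],[0,0,0,0,0,0,0]]]'; python3 -m handwheel '[[[0,0,0,0.0008,0,0,0],[0,0,0,0,0,0,0]]]'
python3 -m handwheel '[[[0,0,0,0.0005,0,0,0],[0,0,0,0,0,0,0]]]'
```

```text
time: 15.8
tool_pos: [0.5392, 0.0197, 0.1444]
orientation: [0.0, -0.01, 1.0, -0.0]
force: [-2.2, -1.0, -1.3]
width: 0.0439
time: 16.0
tool_pos: [0.5392, 0.0197, 0.1444]
orientation: [0.0, -0.01, 1.0, -0.0]
force: [-6.1, 0.0, 6.0]
width: 0.0441
time: 16.2
tool_pos: [0.5393, 0.0197, 0.1444]
orientation: [0.0, -0.01, 1.0, -0.0]
force: [-7.6, 0.1, 11.5]
width: 0.044
```

```bash
python3 -m handwheel '[[[0.7,0,0,-0.0015,0,0,0],[0.7,0,0,0,0,0,0],[0.7,0,0,0,0,0,0],[0.7,0,0,-0.02,0,0,0],[0.7,0,0,-0.035,0,0,0],[0.7,0,0,-0.035,0,0,0],[1,0,0,0,0,0,0.1428],[1,0,0,0,0,0,0.1428]]]'
python3 -m handwheel '[[[1,0,0,0,0,0,0.1428],[1,0,0,0,0,0,0.1428],[1,0,0,0,0,0,0.1428],[1,0,0,0,0,0,0.1428],[1,0,0,0,0,0,0.1428],[1,0,0,0,0,0,0.1428],[1,0,0,0,0,0,0.1428],[1,0,0,0,0,0,0.1428]]]'
python3 -m handwheel '[[[1,0,0,0,0,0,0.1428],[1,0,0,0,0,0,0],[1,0,0,0,0,0,0]]]'
python3 - <<'E'
from h import *
np.set_printoptions(precision=4,suppress=True)
plan(.538,.0197,.15,-88.9,3)
print(bot.state()["joint_positions"])
im,d=grab("side","side2.png")
grab("top","top2.png")
for c in("side","top"):
    print(c,[(round(r["p"],2),onplane(c,[r["position"]],.006)[0]) for r in bot.tip_of("dock_floor",c)[:1]])
    print("carton",[(round(r["p"],2),onplane(c,[r["position"]],0)[0]) for r in bot.tip_of("carton_a",c)[:4]])
    r=bot.cut_out("dock",c)[0]; dd=bot.get_image(c)[1]; p=cloud(c,dd,r["mask"])
    s=p[(p[:,2]>.05)&(p[:,2]<.145)]
    print("hi",len(s),cv2.minAreaRect((s[:,:2]*1000).astype(np.float32)))
    R=down(-11.5).as_matrix(); # dock axes approx
    a=np.radians(-11.5); q=np.c_[s[:,0]*np.cos(a)+s[:,1]*np.sin(a),-s[:,0]*np.sin(a)+s[:,1]*np.cos(a)]
    print("v hist",np.histogram(q[:,1],bins=np.arange(.24,.37,.005)))
    print("u",np.percentile(q[:,0],[1,5,50,95,99]))
E
```

```text
time: 17.0
tool_pos: [0.54, 0.0196, 0.2362]
orientation: [0.002, 0.135, 0.991, 0.0]
force: [0.0, 0.5, -0.6]
width: 0.0767
time: 17.8
tool_pos: [0.539, 0.0197, 0.2341]
orientation: [0.0, 0.65, 0.76, 0.0]
force: [-0.1, 0.8, -0.2]
width: 0.0931
time: 18.1
tool_pos: [0.539, 0.0197, 0.2341]
orientation: [0.0, 0.699, 0.716, -0.0]
force: [0.3, -0.2, 0.4]
width: 0.0932
t 18.1 pos [0.539  0.0197 0.2341] F [ 0.29 -0.18  0.36] w 0.0932 zdir [-0. -0. -1.]
3 rows shift [ 0.     -0.0003  0.028 ] turn [-0.      0.      0.0016]
[-0.0586  0.0095  1.7413 -0.      1.3908 -0.0825]
side [(0.97, array([0.5065, 0.1995, 0.006 ]))]
carton [(0.61, array([0.5387, 0.0174, 0.    ]))]
hi 3334 ((505.0135803222656, 204.66864013671875), (65.67445373535156, 82.50051879882812), 78.30586242675781)
v hist (array([   0,    0,    0,    0,    0,   37, 1330,  350,    0,    0,    0,
          0,    0,    0,    0,    0,    0,  151, 1466,    0,    0,    0,
          0,    0,    0]), array([0.24 , 0.245, 0.25 , 0.255, 0.26 , 0.265, 0.27 , 0.275, 0.28 ,
       0.285, 0.29 , 0.295, 0.3  , 0.305, 0.31 , 0.315, 0.32 , 0.325,
       0.33 , 0.335, 0.34 , 0.345, 0.35 , 0.355, 0.36 , 0.365]))
u [0.4135 0.4143 0.447  0.4883 0.4924]
top [(0.79, array([0.5004, 0.2093, 0.006 ]))]
carton [(0.86, array([ 0.5538, -0.1392,  0.    ])), (0.66, array([ 0.5591, -0.259 ,  0.    ]))]
hi 697 ((504.16387939453125, 205.99667358398438), (67.04042053222656, 79.74903106689453), 78.73735046386719)
v hist (array([  0,   0,   0,   0,   0, 157, 139,  10,   0,   0,   0,   0,   0,
         0,   0,   0,   0, 252, 136,   3,   0,   0,   0,   0,   0]), array([0.24 , 0.245, 0.25 , 0.255, 0.26 , 0.265, 0.27 , 0.275, 0.28 ,
       0.285, 0.29 , 0.295, 0.3  , 0.305, 0.31 , 0.315, 0.32 , 0.325,
       0.33 , 0.335, 0.34 , 0.345, 0.35 , 0.355, 0.36 , 0.365]))
u [0.4136 0.4169 0.4533 0.4889 0.4922]
```

```bash
python3 -c "
import cv2,numpy as np
a=cv2.imread('pics/side2.png')[190:370,180:360];b=cv2.imread('pics/top2.png')[190:310,130:290]
cv2.imwrite('pics/v4.png',np.hstack([cv2.resize(a,(400,400),interpolation=2),cv2.resize(b,(400,300),interpolation=2).repeat(1,0) if 0 else cv2.copyMakeBorder(cv2.resize(b,(400,300),interpolation=2),0,100,0,0,0)]))"
```

```text
(no output)
```

View pics/v4.png

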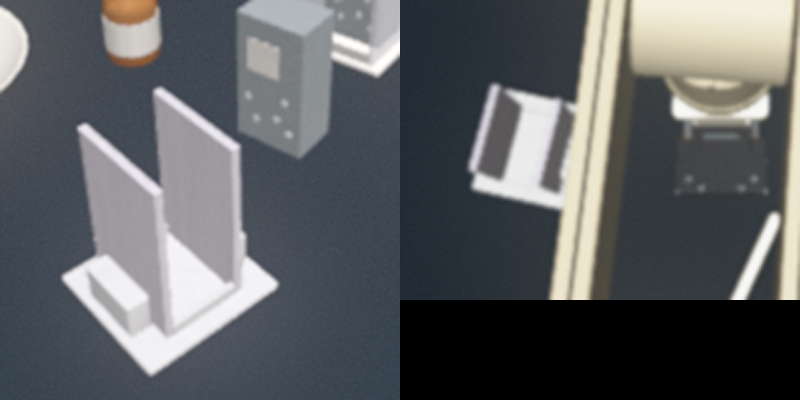

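The carton stands upright on the free table (left panel, (285,75)), and the dock plates are clear. Next: fit the dock planes and compute the regrasp.

```bash
python3 - <<'E'
from h import *
np.set_printoptions(precision=4,suppress=True)
for c in("side","top"):
    bot_im,dd=bot.get_image(c); r=bot.cut_out("dock",c)[0]; p=cloud(c,dd,r["mask"])
    s=p[(p[:,2]>.03)&(p[:,2]<.145)] if c=="side" else p[(p[:,2]>.122)&(p[:,2]<.145)]
    a=np.radians(-11.5); R=np.array([[np.cos(a),np.sin(a)],[-np.sin(a),np.cos(a)]]); q=s[:,:2]@R.T
    for n,m in(("-y",q[:,1]<.3),("+y",q[:,1]>.3)):
        f=q[m]; k=np.polyfit(f[:,0],f[:,1],1); res=np.abs(f[:,1]-np.polyval(k,f[:,0]))
        k=np.polyfit(f[res<.003,0],f[res<.003,1],1)
        print(c,n,len(f),"dyaw",np.degrees(k[0]),"v at u=.453",np.polyval(k,.453),"u range",np.percentile(f[:,0],[2,98]))
    # carton
    if c=="side":
        for r in bot.cut_out("carton_a",c)[:4]:
            p=cloud(c,dd,r["mask"]); s=p[(p[:,2]>.112)&(p[:,2]<.126)]; print(r["p"],r["position"],len(s),cv2.minAreaRect((s[:,:2]*1000).astype(np.float32)) if len(s)>9 else "")
a=np.radians(-11.5)
E
```

```text
side -y 2048 dyaw 0.26600488110758425 v at u=.453 0.2745519166906457 u range [0.4138 0.4912]
side +y 2228 dyaw -0.09186609755214015 v at u=.453 0.3328295543050108 u range [0.4139 0.4905]
0.65 [344.8, 183.1] 145 ((554.8869018554688, -84.30912780761719), (70.44805908203125, 177.67794799804688), 7.799111366271973)
0.57 [370.7, 143.7] 145 ((552.3558349609375, -246.44699096679688), (42.42585372924805, 47.73771667480469), 1.953592300415039)
0.56 [308.2, 222.4] 669 ((538.3971557617188, 19.657085418701172), (46.56545639038086, 63.54929733276367), 89.3606948852539)
top -y 122 dyaw -0.2850069655358 v at u=.453 0.27151390917001333 u range [0.4147 0.4886]
top +y 136 dyaw -1.0154772111050185 v at u=.453 0.33062086686427433 u range [0.4154 0.4909]
```

```bash
python3 -m handwheel '[[[1,0,0,0.02,0,0,0.005],[1,0,0,0.03,0,0,0],[1,0,0,0.028,0,0,0],[1,0,0,0.008,0,0,0],[1,0,0,0,0,0,0],[1,0,0,0,0,0,0]]]'
```

```text
time: 19.45
tool_pos: [0.5397, 0.0196, 0.1495]
orientation: [0.001, 0.702, 0.712, 0.0]
force: [0.3, 0.9, 0.6]
width: 0.0934
```

```bash
python3 -m handwheel '[[[0,0,0,0,0,0,0],[0,0,0,0,0,0,0],[0,0,0,0,0,0,0],[0,0,0,0,0,0,0],[0,0,0,0,0,0,0]]]'
python3 -m handwheel '[[[0,0,0,-0.01,0,0,0],[0,0,0,-0.025,0,0,0],[0,0,0,-0.035,0,0,0],[0,0,0,-0.035,0,0,0],[0,0,0,-0.03,0,0,0],[0,0,0,-0.015,0,0,0],[0,0,0,0,0,0,0],[0,0,0,0,0,0,0]]]'
python3 -c "
from h import *
plan(.5034,.2046,.30,-101.5,8)"
```

```text
time: 19.95
tool_pos: [0.5388, 0.0197, 0.1485]
orientation: [-0.0, 0.702, 0.712, -0.0]
force: [-3.5, 0.3, 3.2]
width: 0.0618
time: 20.75
tool_pos: [0.5385, 0.0197, 0.2967]
orientation: [-0.001, 0.702, 0.712, -0.001]
force: [0.4, 0.8, -4.3]
width: 0.0618
t 20.75 pos [0.5385 0.0197 0.2967] F [ 0.35  0.8  -4.28] w 0.0618 zdir [-1.8e-03  1.0e-04 -1.0e+00]
8 rows shift [ 0.0227 -0.0062 -0.0004] turn [-0.0002  0.      0.0269]
```

```bash
python3 -m handwheel '[[[0,0.0227,-0.0062,-0.0006,0,0,0.0269],[0,0.0227,-0.0062,-0.0006,0,0,0.0269],[0,0.0227,-0.0062,-0.0006,0,0,0.0269],[0,0.0227,-0.0062,-0.0006,0,0,0.0269],[0,0.0227,-0.0062,-0.0006,0,0,0.0269],[0,0.0227,-0.0062,-0.0006,0,0,0.0269],[0,0.0227,-0.0062,-0.0006,0,0,0.0269],[0,0.0227,-0.0062,-0.0006,0,0,0.0269]]]'
python3 -m handwheel '[[[0,0,0,0,0,0,0],[0,0,0,0,0,0,0],[0,0,0,0,0,0,0]]]'
python3 - <<'E'
from h import *
plan(.5034,.2046,.30,-101.5,1)
im,d=grab("side","side5.png")
r=[r for r in bot.cut_out("carton_a","side")]
for r in r[:4]:
    p=cloud("side",d,r["mask"]); s=p[(p[:,2]>.15)]; print(r["p"],r["position"],len(s),p.mean(0))
cv2.imwrite("pics/v5.png",cv2.resize(im[100:370,150:400,::-1],(555,600)))
E
```

```text
time: 21.55
tool_pos: [0.5027, 0.2049, 0.2999]
orientation: [-0.001, 0.775, 0.632, -0.002]
force: [0.5, -0.4, -4.4]
width: 0.062
time: 21.85
tool_pos: [0.5036, 0.2036, 0.3014]
orientation: [-0.0, 0.774, 0.633, -0.001]
force: [0.4, 0.7, -4.1]
width: 0.0618
t 21.85 pos [0.5036 0.2036 0.3014] F [ 0.43  0.68 -4.11] w 0.0618 zdir [-0.0025 -0.001  -1.    ]
1 rows shift [ 0.0009 -0.0004  0.0014] turn [-0.0023  0.0015  0.0001]
0.93 [338.9, 171.9] 0 [ 0.56490873 -0.13366103  0.08280652]
0.7 [364.4, 143.4] 0 [ 0.56369214 -0.23549199  0.11968611]
0.57 [245.0, 209.9] 4280 [0.4986049  0.21541936 0.21678894]
```

View pics/v5.png

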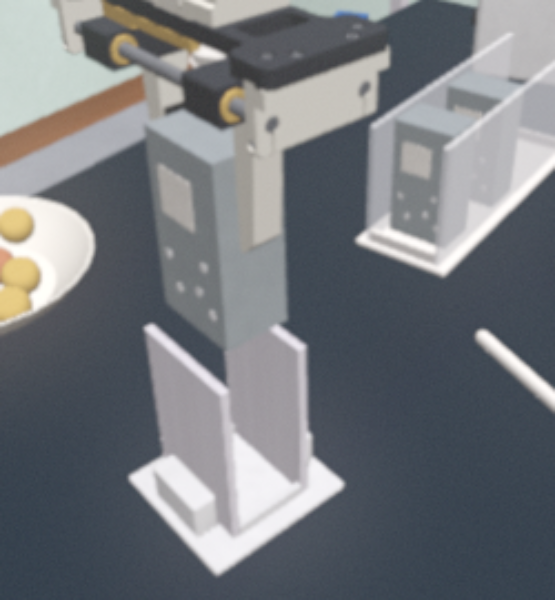

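The carton hangs upright over the pocket, at about (215,230), with both remaining cartons standing in the rack. I'll fit its faces in dock axes before lowering.

```bash
python3 -m handwheel '[[[0,0.001,0,0,0,0,0],[0,0,0,0,0,0,0],[0,0,0,0,0,0,0]]]'
python3 - <<'E'
from h import *
plan(.5034,.2046,.30,-101.5,1)
im,d=grab("side")
r=[r for r in bot.cut_out("carton_a","side") if abs(r["position"][0]-245)<25][0]
m=cv2.erode(r["mask"].astype(np.uint8),np.ones((3,3)))>0
p=cloud("side",d,m); p=p[(p[:,2]>.16)&(p[:,2]<.275)]
a=np.radians(-11.5); R=np.array([[np.cos(a),np.sin(a)],[-np.sin(a),np.cos(a)]]); q=np.c_[p[:,:2]@R.T-[.4525,.3008],p[:,2]]
f=q[q[:,0]>-.022]; g=q[q[:,1]<.013]
for n,s,i,j in(("+v face (expect .022)",f,1,0),("-u face (expect -.031)",g,0,1)):
    A=np.c_[s[:,j],s[:,2]-.16,np.ones(len(s))]; y=s[:,i]
    w=np.abs(y-np.median(y))<.005; k=np.linalg.lstsq(A[w],y[w],rcond=None)[0]
    print(n,len(s),w.sum(),"median",np.median(y),"slope lateral deg",np.degrees(k[0]),"tilt deg",np.degrees(k[1]),"at bottom",k[2])
E
```

```text
time: 22.25
tool_pos: [0.5044, 0.205, 0.3031]
orientation: [0.0, 0.774, 0.633, 0.0]
force: [0.3, -0.4, -3.9]
width: 0.0621
t 22.25 pos [0.5044 0.205  0.3031] F [ 0.34 -0.35 -3.94] w 0.0621 zdir [ 2.e-04  0.e+00 -1.e+00]
1 rows shift [-0.0006 -0.0009  0.0031] turn [ 0.0002 -0.0001 -0.0003]
+v face (expect .022) 1815 1814 median 0.021344658947460293 slope lateral deg -0.021127422132989862 tilt deg -0.021083930965679065 at bottom 0.021377163659960778
-u face (expect -.031) 905 905 median -0.028841785522529306 slope lateral deg -0.06610321185408582 tilt deg 0.2733039990566773 at bottom -0.02900590317268359
```

```bash
python3 -m handwheel '[[[0,0,-0.0015,0.005,0,0,0],[0,0,0,0.01,0,0,0],[0,0,0,0.01,0,0,0],[0,0,0,0.01,0,0,0],[0,0,0,0,0,0,0]]]'
python3 -m handwheel '[[[0,0,0,0.012,0,0,0],[0,0,0,0.015,0,0,0],[0,0,0,0.015,0,0,0],[0,0,0,0,0,0,0],[0,0,0,0,0,0,0]]]'
python3 -c "
from h import *
plan(.5029,.205,.165,-101.5,1)"
```

```text
time: 22.85
tool_pos: [0.5016, 0.2053, 0.2652]
orientation: [-0.001, 0.774, 0.633, -0.002]
force: [-0.5, -0.4, -4.9]
width: 0.0618
time: 23.35
tool_pos: [0.5023, 0.2054, 0.2252]
orientation: [-0.0, 0.774, 0.633, -0.001]
force: [0.5, 0.7, -5.4]
width: 0.0618
t 23.35 pos [0.5023 0.2054 0.2252] F [ 0.52  0.71 -5.44] w 0.0618 zdir [-1.7e-03 -5.0e-04 -1.0e+00]
1 rows shift [-0.0003  0.0007  0.0602] turn [-0.0015  0.0008  0.0001]
```

No contact. I'll continue down, slowing near the floor.

```bash
python3 -m handwheel '[[[0,0,0,0.012,0,0,0],[0,0,0,0.015,0,0,0],[0,0,0,0.015,0,0,0],[0,0,0,0.01,0,0,0],[0,0,0,0.005,0,0,0],[0,0,0,0,0,0,0],[0,0,0,0,0,0,0]]]'
python3 -m handwheel '[[[0,0,0,0.003,0,0,0],[0,0,0,0.003,0,0,0],[0,0,0,0,0,0,0],[0,0,0,0,0,0,0]]]'
```

```text
time: 24.05
tool_pos: [0.503, 0.2056, 0.1693]
orientation: [0.0, 0.774, 0.633, 0.0]
force: [0.2, 0.3, -4.2]
width: 0.062
time: 24.45
tool_pos: [0.5027, 0.2055, 0.163]
orientation: [-0.0, 0.774, 0.633, -0.0]
force: [0.6, 0.3, -4.8]
width: 0.0619
```

```bash
python3 -m handwheel '[[[0,0,0,0.003,0,0,0],[0,0,0,0.003,0,0,0],[0,0,0,0,0,0,0],[0,0,0,0,0,0,0]]]'
python3 -m handwheel '[[[0,0,0,0.001,0,0,0],[0,0,0,0,0,0,0]]]'
python3 -m handwheel '[[[0,0,0,0.001,0,0,0],[0,0,0,0,0,0,0]]]'
```

```text
time: 24.85
tool_pos: [0.5026, 0.2055, 0.1568]
orientation: [-0.0, 0.774, 0.633, -0.0]
force: [0.1, -0.2, -4.3]
width: 0.0619
time: 25.05
tool_pos: [0.5027, 0.2056, 0.156]
orientation: [-0.0, 0.774, 0.633, -0.0]
force: [0.3, 0.2, -3.9]
width: 0.0618
time: 25.25
tool_pos: [0.5027, 0.2056, 0.1549]
orientation: [-0.0, 0.774, 0.633, -0.0]
force: [0.8, 0.6, -5.0]
width: 0.0618
```

```bash
python3 -m handwheel '[[[0,0,0,0.0005,0,0,0],[0,0,0,0,0,0,0]]]'
python3 -m handwheel '[[[0,0,0,0.0005,0,0,0],[0,0,0,0,0,0,0]]]'
python3 -m handwheel '[[[0,0,0,0.0005,0,0,0],[0,0,0,0,0,0,0]]]'
```

```text
time: 25.45
tool_pos: [0.5028, 0.2056, 0.1545]
orientation: [0.0, 0.774, 0.633, 0.0]
force: [0.6, -0.7, -4.3]
width: 0.0619
time: 25.65
tool_pos: [0.5028, 0.2056, 0.1545]
orientation: [0.0, 0.774, 0.633, 0.0]
force: [-2.9, -0.9, 1.6]
width: 0.0619
time: 25.85
tool_pos: [0.5029, 0.2057, 0.1545]
orientation: [0.0, 0.774, 0.633, 0.0]
force: [-5.0, -1.8, 6.7]
width: 0.0619
```

It touches the floor exactly at the predicted 0.1545. Now release and retreat.

```bash
python3 -m handwheel '[[[0.9,0,0,-0.001,0,0,0],[0.9,0,0,0,0,0,0],[0.9,0,0,0,0,0,0],[0.9,0,0,-0.01,0,0,0],[0.9,0,0,-0.03,0,0,0],[0.9,0,0,-0.04,0,0,0],[0.9,0,0,-0.04,0,0,0],[0.9,0,0,-0.03,0,0,0]]]'
python3 -m handwheel '[[[0.9,-0.03,0,0,0,0,0],[0.9,-0.04,0,0,0,0,0],[0.9,-0.04,0,0,0,0,0],[0.9,-0.04,0,0,0,0,0],[0.9,-0.02,0,0,0,0,0],[0.9,0,0,0,0,0,0],[0.9,0,0,0,0,0,0]]]'
python3 - <<'E'
from h import *
im,d=grab("side","side6.png")
for r in bot.cut_out("carton_a","side")[:4]:
    p=cloud("side",d,r["mask"]); print(r["p"],r["position"],p.mean(0).round(3),"top z",np.percentile(p[:,2],98).round(4))
im2,d2=grab("top")
for r in bot.cut_out("carton_a","top")[:4]:
    p=cloud("top",d2,r["mask"]); print("top",round(r["p"],2),r["position"],np.percentile(p[:,2],[50,95]).round(4))
for c in("side","top"): print([(round(r["p"],2),onplane(c,[r["position"]],0)[0].round(3)) for r in bot.tip_of("bottle",c)[:1]])
v=np.hstack([cv2.resize(im[100:370,150:420],(400,400)),cv2.resize(im2[110:310,170:370],(400,400))])
cv2.imwrite("pics/v6.png",v[:,:,::-1])
E
```

```text
time: 26.65
tool_pos: [0.5033, 0.2057, 0.3084]
orientation: [0.001, 0.774, 0.633, 0.002]
force: [0.1, 0.9, -0.7]
width: 0.0837
time: 27.35
tool_pos: [0.4691, 0.039, 0.3052]
orientation: [0.0, 0.775, 0.632, 0.001]
force: [-1.1, 1.3, -0.0]
width: 0.0836
0.78 [260.5, 275.7] [0.485 0.208 0.094] top z 0.1285
0.72 [338.6, 173.1] [ 0.566 -0.134  0.082] top z 0.1277
0.61 [360.0, 144.0] [ 0.577 -0.232  0.118] top z 0.1272
top 0.97 [327.6, 225.2] [0.1257 0.1294]
top 0.79 [371.6, 223.4] [0.1255 0.1297]
top 0.54 [171.1, 245.6] [0.1267 0.1298]
[(0.74, array([0.731, 0.003, 0.   ]))]
[(0.68, array([0.719, 0.015, 0.   ]))]
```

View pics/v6.png

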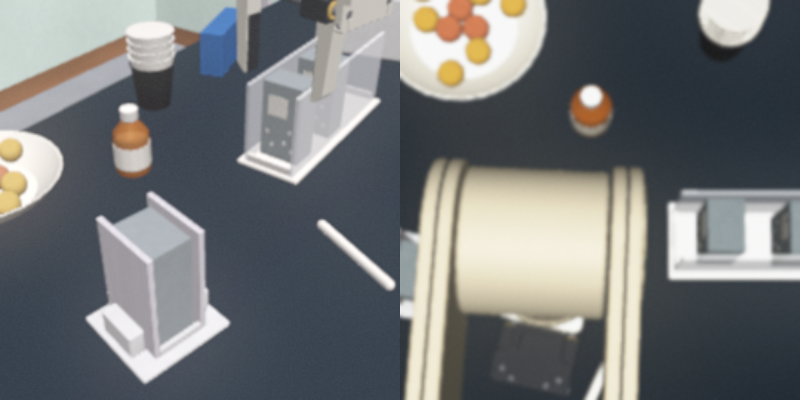

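The carton sits upright between the plates at (155,275), with its top at 0.127 m, which is the seated height. The other two stand in the rack, the bottle is untouched, and the arm is clear. Handing in.

```bash
python3 -c "
from station import bot
print(bot.hand_in())"
```

```text
the job is handed in; nothing more can be done
None
```

The full carton is standing upright in the dock pocket, fully down, and I handed the job in at about 27.6 s of the 72 s allowed. The hand-in gives no verdict, so this rests on my own checks.

- **Weighing:** I lifted each carton in turn and read about 2.6 N (part-used), 0.6 N (empty) and 4.6 N (full). The full one stood at the end of the rack farthest from the dock. The other two were set back on the rack floor.
- **Transfer:** I put the full carton down on the free table, turned the gripper 90°, took it across its 62 mm width and lowered it into the pocket. It touched the floor at the height I had predicted (TCP at 0.1545 m), with no sign of contact with the plates on the way down.
- **Final checks:**
  - The carton's top is at about 0.127 m (0.126 m expected when seated).
  - The other two cartons stand in the rack.
  - The bottle is upright and reads within about 1 cm of where it started, which is the scatter of that measurement.
  - The arm is clear of everything.
- **Disagreements:** Pocket-centre estimates from the point detector differed by up to about 1 cm between cameras, so I used plane fits to the dock plates, which agreed to within 1 mm. Before lowering, the carton measured about 2 mm off along the pocket's 70 mm side, and I corrected for that.

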